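# Seat the orange battery pack and start its charger

## Robot

A 6-joint arm with a two-finger parallel gripper is mounted at the origin on the work surface. World frame = base frame: x ahead of the robot, y to its left, z up, the work surface at z = 0. Lengths are in m, angles in rad, forces in N, time in s.
With the tool pointing down it reaches from about 0.15 to 0.775 m from the base axis. Payload 6.1 kg.
Tool frame: the origin (TCP) lies midway between the tips of the shut fingers; the grasp point (between the pads) lies 19 mm behind it (ctrl.grip_point_offset is the distance from the TCP to the grasp point, in m); z points along the fingers, y is the line along which they close (so a half turn about z gives the same grasp; the last joint's range is limited). The gripper opens to 85 mm and grips with 20 to 120 N. Pads are 22 mm wide; open, the fingers measure 114 mm over their backs; the gripper's body (76 mm by 85 mm) begins 54 mm behind the grasp point. The pads swing forward as they close: fully open they stand 13 mm farther back than shut.
Start: joints at [1.232, 0.126, -0.04, 1.405, 0, 1.571], TCP at [0.174, 0.495, 0.231] pointing down, gripper open.
Joint ranges: [-2.72, 2.72], [-0.95, 1.95], [-1.27, 1.35], [-1.78, 2.02], [-1.46, 1.47], [-3.14, 3.14]. Speed limits (rad/s): [2.39, 2.39, 3.01, 3.14, 3.14, 3.14].

## Interface

Orientations are given as a rotation vector (axis times angle).
In Python, from workcell import ctrl gives the robot as it stands.
- The arm moves only by the tool step_arm, never from a script. Its argument "rows" is one flat list of numbers, 7 for each row, row after row: the turn, a rotation vector about the tool's x, y, z in rad, then the shift along the tool's x, y, z in mm, then the closure, from 0 (fully open) to 1 (shut). A call has 1 to 10 rows; each row shifts and turns the commanded pose from where the row before left it, along the tool's axes as they then stand; what a row does not reach is not made up. A row lasts 1/8 s, in which the tool goes at most 62.5 mm and 10.7 degrees, less where a joint would pass 70% of its speed; a pose out of reach is approached as far as the arm can. A call with a gripper value outside its range is refused whole. The fingers move at their own pace and stop on an object; "newtons" is the grip in N (left out, the last holds). Time passes only in rows, so rows that do not move let the fingers close. It gives the time, the measured TCP pose, the force, the opening and the grip force at its end, in the units of the state.
- ctrl.get_state(): the state, without advancing time (a new reading comes with each control period).
- ctrl.read_camera(name): name is "scene" or "top" or "wrist"; returns a dict with "pixels" (400x640x3 uint8, blue, green, red), "camera_matrix" (3x3 intrinsics, pixels), "eye" and "attitude" of the camera in the world; the wrist camera has in their place "tool_from_camera" (4x4, takes a point from camera to tool coordinates, whose origin is the TCP and whose axes are the flange's). Camera axes: x right, y down, z forward; pixel columns grow to the right and rows downward; lengths in m; the calibration is good to about 2 mm. A picture is of the moment at which its call begins: read the wrist's pose just before it. There is no depth.
- ctrl.hand_in(): hands the job in; it is judged then, once.
Trained networks look in a picture, given as the dict that the camera call returned (one of the last four; its "shot" number tells which), for a name from the list of things; names that differ only in an ending like _2 or _b are one class to them, and where a whole thing is asked for, a point or a joint stands for the part that bears it (a point fixed in the world has none). Each returns a list of dicts, best first, with "confidence" (0 to 1); they miss things now and then, are a little off and sometimes report something else, mostly with a low value. They report only what shows in the picture. A call takes as long as a camera call. They do not tell look-alikes from the thing itself.
- ctrl.search_frame(name, picture): "uv" ([column, row] in pixels, amid what is visible of it).
The state is a dict: "time_s": time; "qpos": joint angles; "joint_vel": joint speeds; "joint_efforts": joint torques, N m; "position": TCP position; "eef_rot": TCP orientation; "ft_force": force on the tool from outside, world axes, zero at the start; "moment": the same for the moment, N m; "opening": finger opening in m; "gripper_force": force on a finger pad.
Only numpy, scipy, OpenCV 4.12 (cv2) and the standard library are available. Lean on these libraries where they do the work, as an engineer would, in place of code of your own. Each camera call takes 0.05 s, during which the arm holds its last target. There are 200 camera calls.

## Task

Put the orange-topped battery pack on charge: with the fingertips, gently push it along its charger until it is fully home against the end stop, without lifting it, then lightly press the green start button of that same charger all the way in and let it go. Leave the blue pack, the other chargers' buttons and everything else on the bench where they are, and withdraw.

Things in the scene. Friction and masses are not known exactly. Their poses are not given: they have to be found in the camera images.
- orange_pack_center (a point): Centre of the battery pack with orange top, black below: 88 mm along x (front face, robot side, 44 from here), 70 along y, 58 high, 0.3-0.6 kg, loose, standing in the bay of charger a, axes as the charger's, 16 to 30 mm short of the end stop; it slides with up to about 6 N. Fully home, touching the stop, this point is at x = +6 mm, y = -34 mm in the charger's frame.
- charger_a: Charger a, which holds the orange-topped pack. The three are identical and screwed down. 140 mm along x, 158 along y. Origin: centre of its underside on the bench; x runs from its open front (robot side) to its end stop. Battery bay: 74 wide between 12 high rails, centre line y = -34, floor 12 above bench, open at x = -70; stop face at x = +50, 50 high. At y = +3 to +79 a flat deck, 24 high, carries the button.
- start_a (a joint): Spring travel in m of the green start button of charger a: 0 released, 0.007 fully in, springs back by itself. It takes about 1.5 N to start and 5 N fully in; beyond that it is a rigid stop. It counts as pressed from 0.0045.
- start_a_top (a point): Centre of the top face of the start button of charger a: a green round cap 24 mm across in a black round housing 40 mm across, 47 mm above the bench when released, 11 mm proud of its housing; pressed straight down.
- blue_pack_center (a point): Centre of the battery pack with blue top, black below: 88 mm along x (front face, robot side, 44 from here), 70 along y, 58 high, 0.3-0.6 kg, loose, standing in the bay of charger b, axes as the charger's, also not fully home; to be left as it is.
- charger_b: Charger b, which holds the blue-topped pack; to be left alone. The three are identical and screwed down. 140 mm along x, 158 along y. Origin: centre of its underside on the bench; x runs from its open front (robot side) to its end stop. Battery bay: 74 wide between 12 high rails, centre line y = -34, floor 12 above bench, open at x = -70; stop face at x = +50, 50 high. At y = +3 to +79 a flat deck, 24 high, carries the button.
- start_b (a joint): Spring travel in m of the green start button of charger b: 0 released, 0.007 fully in, springs back by itself. It takes about 1.5 N to start and 5 N fully in; beyond that it is a rigid stop. It counts as pressed from 0.0045. Not to be pressed.
- charger_c: Charger c, whose bay is empty; to be left alone. The three are identical and screwed down. 140 mm along x, 158 along y. Origin: centre of its underside on the bench; x runs from its open front (robot side) to its end stop. Battery bay: 74 wide between 12 high rails, centre line y = -34, floor 12 above bench, open at x = -70; stop face at x = +50, 50 high. At y = +3 to +79 a flat deck, 24 high, carries the button.
- start_c (a joint): Spring travel in m of the green start button of charger c: 0 released, 0.007 fully in, springs back by itself. It takes about 1.5 N to start and 5 N fully in; beyond that it is a rigid stop. It counts as pressed from 0.0045. Not to be pressed.
- mug: Loose bystander, to be left alone: a white mug, 80 mm across, 90 high, origin at the centre of its underside.
- can: Loose bystander, to be left alone: a red can, 60 mm across, 120 high, origin at the centre of its underside.
- screwdriver: Loose bystander, to be left alone: a red-handled screwdriver, 200 mm long, lying along its x, handle to -x, origin under its mid-length.
- reader: Loose bystander, to be left alone: a blue plug-in diagnostic reader, 103 x 44 x 20 mm, lying flat, origin under its blue case.
- tape: Loose bystander, to be left alone: a yellow tape measure, 76 x 38 x 66 mm, origin at the centre of its underside.
Mind the look-alikes: they are no part of the job. Of the things that look like the part that bears orange_pack_center, the middle-sized one is meant.

How it is judged:
On the way, in this order (a step that is already met when the one before it is completed fails the run):
1. the fingers touch the orange pack (contact force between the fingers and orange_pack above 0.3 N), for 0.02 s.
2. the orange pack is pushed home against the end stop of its charger (x of orange_pack_center in the frame of charger_a above 0.002 m), for 0.2 s.
3. the start button of that charger is pressed in (at least 4.5 of its 7 mm) by the fingers (value of joint start_a above 0.0045 m and contact force between the fingers and start_a above 0.5 N), for 0.05 s.
At the end, for the whole second after the job is handed in: The orange pack is at rest, flat in its bay, within 4 mm of the end stop; its charger's button has been pressed and is released again (under 2 mm); the other two buttons are up, the blue pack is within 5 mm and the five loose bystanders within 15 mm of where they started (x of orange_pack_center in the frame of charger_a above 0.002 m and z of orange_pack_center in the frame of charger_a below 0.046 m and angle between orange_pack_center's own z axis and vertical below 0.06 rad and linear speed of orange_pack below 0.01 m/s and value of joint each of start_a, start_b, start_c below 0.002 m and distance of each of mug, can, screwdriver, reader, tape from where it was at the start of the episode below 0.015 m and distance of blue_pack_center from where it was at the start of the episode below 0.005 m); the robot touches nothing.
It fails at once if the orange pack is lifted (more than 8 mm) or tipped (more than 0.2 rad) (z of orange_pack_center in the frame of charger_a above 0.049 m or angle between orange_pack_center's own z axis and vertical above 0.2 rad).
It fails at once if the start button is pressed before the pack is home (value of joint start_a above 0.0035 m and x of orange_pack_center in the frame of charger_a below -0.001 m).
It fails at once if the pack or the button is pushed roughly (over 40 N) (contact force between the fingers and orange_pack above 40 N or contact force between the fingers and start_a above 40 N).
It fails at once if the button of another charger is pressed (value of joint any of start_b, start_c above 0.003 m).
It fails at once if the blue pack is moved (over 5 mm) or a loose bystander is moved (over 15 mm) (distance of blue_pack_center from where it was at the start of the episode above 0.005 m or distance of any of mug, can, screwdriver, reader, tape from where it was at the start of the episode above 0.015 m).
It also fails if it takes over 42 s, if anything falls off the work surface, if the arm or the gripper's body presses on something with over 40 N, if the wrist force passes 120 N, or if a joint passes its speed limit or range.

## Working session

There is one attempt and no reset: what is moved stays moved. The work goes in short steps, Python scripts to look and compute and a tool call to move; the robot and the scene stay as the last step left them, time stands still between calls to the robot, and variables do not carry over. Pictures are saved under pics/ and viewed, at most 10 in all, crops included, and the job is handed in when it is done.

Besides the shell and the picture viewer there is one more tool, called after "Emit:" by a JSON object that holds its "api" and its "payload". step_arm: Moves the arm, as the interface text tells. Its arguments: {"type":"object","properties":{"rows":{"type":"array"},"newtons":{"type":"number"}},"required":["rows"]}

```bash
mkdir -p pics
cat > h.py <<'E'
import numpy as np, cv2
from scipy.spatial.transform import Rotation as R
from workcell import ctrl
def att(p):
    a=np.array(p["attitude"],float)
    return a if a.shape==(3,3) else R.from_rotvec(a).as_matrix() if a.size==3 else R.from_quat(a).as_matrix()
def pose(p,s=None):
    if "eye" in p: return att(p),np.array(p["eye"])
    T=np.eye(4);T[:3,:3]=R.from_rotvec(s["eef_rot"]).as_matrix();T[:3,3]=s["position"]
    T=T@np.array(p["tool_from_camera"]);return T[:3,:3],T[:3,3]
def ray(p,uv,s=None):
    A,e=pose(p,s);d=A@np.linalg.inv(p["camera_matrix"])@np.array([uv[0],uv[1],1.]);return e,d
def atz(p,uv,z,s=None):
    e,d=ray(p,uv,s);return e+d*(z-e[2])/d[2]
def proj(p,X,s=None):
    A,e=pose(p,s);c=np.array(p["camera_matrix"])@A.T@(np.array(X)-e);return c[:2]/c[2]
def tri(rs):
    M=0;b=0
    for e,d in rs:
        d=d/np.linalg.norm(d);P=np.eye(3)-np.outer(d,d);M=M+P;b=b+P@e
    return np.linalg.solve(M,b)
E
python3 - <<'E'
from h import *
for n in("top","scene"):
    p=ctrl.read_camera(n);cv2.imwrite(f"pics/{n}1.png",p["pixels"]);print(n,p["attitude"],p["eye"],p["camera_matrix"])
    for k in("orange_pack_center","charger_a","start_a_top","mug","can","screwdriver","reader","tape"):
        print(k,[(np.round(d["uv"]).tolist(),round(d["confidence"],2)) for d in ctrl.search_frame(k,p)])
print(ctrl.get_state())
E
```

```text
top [-2.12373249  2.10839342 -0.21637763] [0.26342329 0.03287999 1.41697431] [[473.5989816    0.         315.27293368]
 [  0.         473.5989816  205.83560549]
 [  0.           0.           1.        ]]
orange_pack_center [([416.0, 204.0], 0.89), ([435.0, 291.0], 0.56), ([390.0, 247.0], 0.56)]
charger_a [([325.0, 198.0], 0.94), ([394.0, 189.0], 0.91), ([243.0, 187.0], 0.73)]
start_a_top [([259.0, 199.0], 0.28)]
mug [([280.0, 139.0], 0.6), ([330.0, 131.0], 0.6)]
can [([331.0, 129.0], 0.77)]
screwdriver [([407.0, 145.0], 0.57)]
reader [([174.0, 202.0], 0.59)]
tape []
scene [-0.89921869 -2.35590597  1.1997076 ] [1.39014731 0.9292956  0.94385759] [[475.74193107   0.         317.01233546]
 [  0.         475.74193107 189.70768476]
 [  0.           0.           1.        ]]
orange_pack_center [([260.0, 161.0], 0.91), ([302.0, 166.0], 0.83), ([303.0, 133.0], 0.79)]
charger_a [([262.0, 178.0], 0.79), ([356.0, 244.0], 0.65), ([301.0, 203.0], 0.63)]
start_a_top [([358.0, 244.0], 0.32)]
mug [([286.0, 243.0], 0.77)]
can [([254.0, 211.0], 0.97)]
screwdriver [([301.0, 200.0], 0.69), ([217.0, 190.0], 0.53)]
reader [([422.0, 273.0], 0.77), ([216.0, 188.0], 0.19)]
tape [([252.0, 145.0], 0.82)]
{'time_s': 0.9, 'qpos': array([ 1.23201967e+00,  1.25794707e-01, -3.96108393e-02,  1.40538626e+00,
        1.41798545e-05,  1.57081171e+00]), 'joint_vel': array([ 0.00093898,  0.00083896, -0.00022184, -0.0011028 ,  0.00081976,
       -0.00111484]), 'joint_efforts': array([ 6.12112326e-04, -4.35691023e+01,  3.53091145e+01,  9.29806702e-04,
        5.74030082e-05,  2.24480402e-06]), 'position': array([0.17446613, 0.49514716, 0.23129234]), 'eef_rot': array([-5.29629585e-01, -3.09661329e+00, -1.07492034e-05]), 'ft_force': array([ 0.91624051,  0.46618632, -0.22621417]), 'moment': array([-0.02881602,  0.01023157, -0.0333863 ]), 'gripper_force': 0.0, 'opening': 0.08530700945412019}
```

Run:
```python
import cv2
a=cv2.imread("pics/top1.png")[100:325,140:480]
cv2.imwrite("pics/topc.png",cv2.resize(a,None,fx=2.35,fy=2.35,interpolation=cv2.INTER_CUBIC))
b=cv2.imread("pics/scene1.png")[100:310,180:460]
cv2.imwrite("pics/scenec.png",cv2.resize(b,None,fx=2.85,fy=2.85,interpolation=cv2.INTER_CUBIC))
```

```text
(no output)
```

View pics/topc.png

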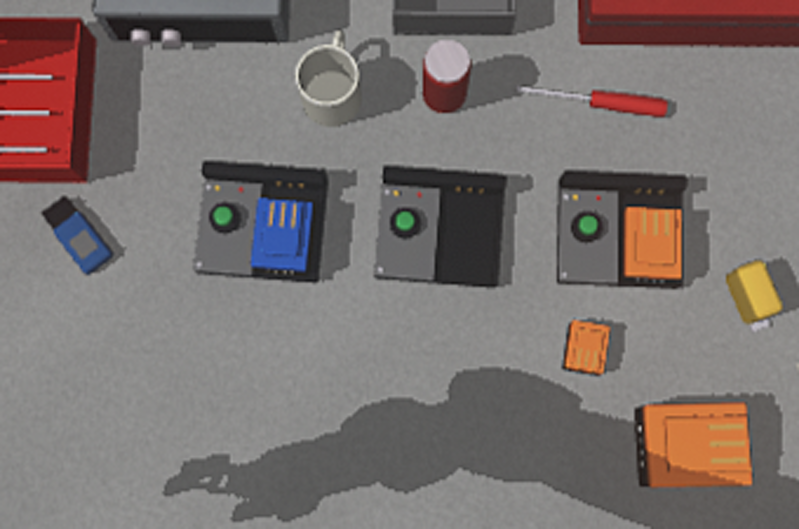

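View pics/scenec.png

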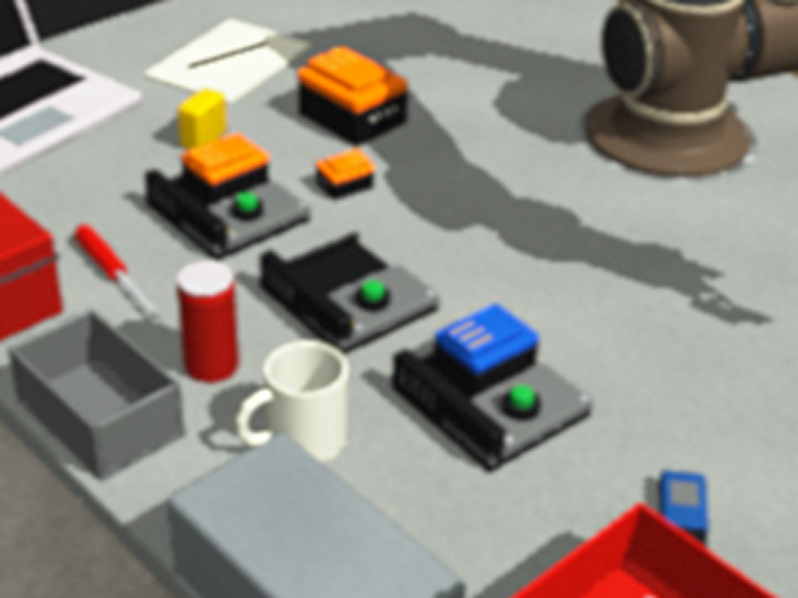

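Top view: three orange packs, at pixels (416,204) in the right charger's bay, small loose one at (390,247), and large loose one at (435,291). The middle-sized one standing in a bay fits: (416,204). Its charger is at (394,189), with the button at about (390,196). In the scene view the same pack is at (260,161) and its button at about (266,171).

Run:
```python
from h import *
P={n:ctrl.read_camera(n) for n in("top","scene")}
def blobs(p,lo,hi,roi):
    h=cv2.cvtColor(p["pixels"],cv2.COLOR_BGR2HSV);m=cv2.inRange(h,lo,hi)
    x0,y0,x1,y1=roi;k=np.zeros_like(m);k[y0:y1,x0:x1]=m[y0:y1,x0:x1]
    n,l,s,c=cv2.connectedComponentsWithStats(k);i=1+np.argmax(s[1:,4])
    return c[i],s[i],(l==i).astype(np.uint8)
g=((45,100,60),(80,255,255));o=((5,150,120),(18,255,255))
rt={"top":((380,185,402,207),(400,180,440,225)),"scene":((255,160,276,180),(240,144,277,168))}
rg=[];ro=[]
for n,p in P.items():
    cg,sg,_=blobs(p,*g,rt[n][0]);co,so,m=blobs(p,*o,rt[n][1]);print(n,cg,sg,co,so)
    rg.append(ray(p,cg));ro.append(ray(p,co))
    if n=="top":
        r=cv2.minAreaRect(cv2.findContours(m,0,2)[0][0]);print(r,[atz(p,q,.07).round(3).tolist() for q in cv2.boxPoints(r)])
print("button",tri(rg),"pack top",tri(ro))
t=P["top"]
print("btn@.045",atz(t,blobs(t,*g,rt["top"][0])[0],.045))
# charger footprint, zoomed image coordinates of front corners (z=.024 / .012) 
for name,uv,z in(("front left deck",(557,285),.024),("front right rail",(683,288),.024),("stop left top",(560,172),.062),("stop right top",(686,177),.062)):
    print(name,atz(t,(140+uv[0]/2.35,100+uv[1]/2.35),z).round(4))
```

```text
top [389.78431373 195.31372549] [386 192   8   8  51] [417.46569343 203.32846715] [406 188  24  31 685]
((417.5, 203.0), (30.0, 23.0), 90.0) [[0.594, -0.234, 0.07], [0.595, -0.301, 0.07], [0.506, -0.298, 0.07], [0.505, -0.231, 0.07]]
scene [266.16 170.16] [263 166   8   9  50] [258.76785714 155.71875   ] [244 147  30  18 224]
button [ 0.57943453 -0.19142452  0.0400776 ] pack top [ 0.55267252 -0.27006694  0.0513146 ]
btn@.045 [ 0.5777471  -0.19005607  0.045     ]
front left deck [ 0.5028 -0.1534  0.024 ]
front right rail [ 0.5002 -0.3133  0.024 ]
stop left top [ 0.6408 -0.1549  0.062 ]
stop right top [ 0.6355 -0.3136  0.062 ]
```

Emit:
{"api": "step_arm", "payload": {"rows": [0,0,-0.17,0,0,-30,1,0,0,-0.169,0,0,-30,1,0,0,0,-20,-55,0,1,0,0,0,-20,-55,0,1,0,0,0,-20,-55,0,1,0,0,0,-20,-55,0,1,0,0,0,-20,-55,0,1,0,0,0,-20,-55,0,1,0,0,0,-20,-55,0,1,0,0,0,-20,-55,0,1]}}

```text
time_s: 2.25
position: [0.3348, 0.0534, 0.2916]
eef_rot: [-0.001, 3.14, 0.001]
ft_force: [1.7, 0.1, -1.2]
opening: -0.0
gripper_force: 0.0
```

Emit:
{"api": "step_arm", "payload": {"rows": [0,0,0,-20,-55,0,1,0,0,0,-20,-55,0,1,0,0,0,-20,-55,0,1,0,0,0,-20,-55,0,1,0,0,0,-20,-55,0,1,0,0,0,-20,-40,0,1,0,0,0,0,0,0,1]}}

```text
time_s: 3.12
position: [0.4553, -0.2622, 0.2898]
eef_rot: [-0.005, -3.14, -0.001]
ft_force: [0.3, 0.2, -0.1]
opening: 0.0
gripper_force: 0.0
```

Run:
```python
from h import *
s=ctrl.get_state();p=ctrl.read_camera("wrist");print(s["time_s"],s["position"],s["eef_rot"],s["opening"],p["tool_from_camera"])
cv2.imwrite("pics/w1.png",p["pixels"])
import pickle;pickle.dump((s,p),open("w1.pkl","wb"))
```

```text
3.125 [ 0.45529494 -0.26222304  0.28975116] [-4.67155187e-03 -3.13981390e+00 -1.19667978e-03] 2.792604119739797e-05 [[ 4.27960366e-04 -9.61839046e-01 -2.73615546e-01  6.93454917e-02]
 [ 9.99999675e-01  5.98419410e-04 -5.39526828e-04 -6.36616885e-04]
 [ 6.82674823e-04 -2.73615226e-01  9.61838990e-01 -1.42210934e-01]
 [ 0.00000000e+00  0.00000000e+00  0.00000000e+00  1.00000000e+00]]
```

View pics/w1.png

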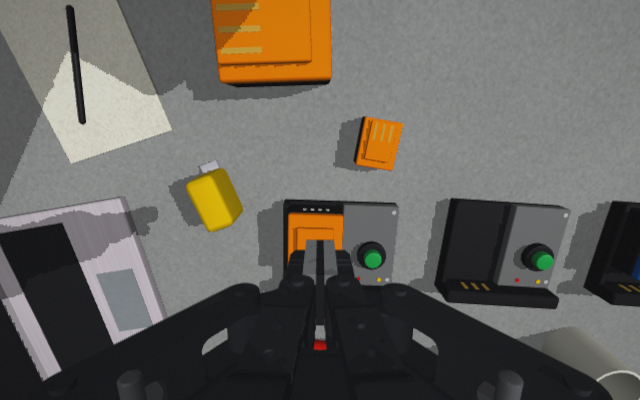

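The wrist view shows the in-bay pack's front top edge at about (288-343, 213), its charger's front edge from (284,200) to (397,205), and the green button at (374,258). Small orange at (380,143) and big at (275,40) are clearly the other sizes.

```bash
cat > m.py <<'E'
from h import *
def green(p,roi):
    h=cv2.cvtColor(p["pixels"],cv2.COLOR_BGR2HSV);m=cv2.inRange(h,(45,100,40),(80,255,255))
    x0,y0,x1,y1=roi;ys,xs=np.nonzero(m[y0:y1,x0:x1]);return np.array([(xs.min()+xs.max())/2+x0,(ys.min()+ys.max())/2+y0]),(xs.min()+x0,xs.max()+x0,ys.min()+y0,ys.max()+y0)
E
python3 - <<'E'
from m import *
import pickle
s,p=pickle.load(open("w1.pkl","rb"))
c,b=green(p,(350,235,395,285));print(c,b,atz(p,c,.047,s))
print("btn ray vs top/scene tri:",tri([ray(p,c,s)]+[ray(q,uv) for q,uv in((ctrl.read_camera("top"),(389.8,195.3)),(ctrl.read_camera("scene"),(266.16,170.16)))]))
for n,uv,z in(("pack fl",(343,213),.07),("pack fr",(288,213),.07),("ch fl",(397.5,204.5),.024),("ch fr",(284,200),.024)):print(n,atz(p,uv,z,s).round(4))
cv2.imwrite("pics/w1c.png",cv2.resize(p["pixels"][190:300,265:415],None,fx=5,fy=5,interpolation=cv2.INTER_CUBIC))
E
```

```text
[372.  258.5] (np.int64(363), np.int64(381), np.int64(249), np.int64(268)) [ 0.57542062 -0.19310361  0.047     ]
btn ray vs top/scene tri: [ 0.57927171 -0.19166579  0.03975561]
pack fl [ 0.5038 -0.2349  0.07  ]
pack fr [ 0.5036 -0.3013  0.07  ]
ch fl [ 0.5069 -0.1579  0.024 ]
ch fr [ 0.5002 -0.311   0.024 ]
```

View pics/w1c.png

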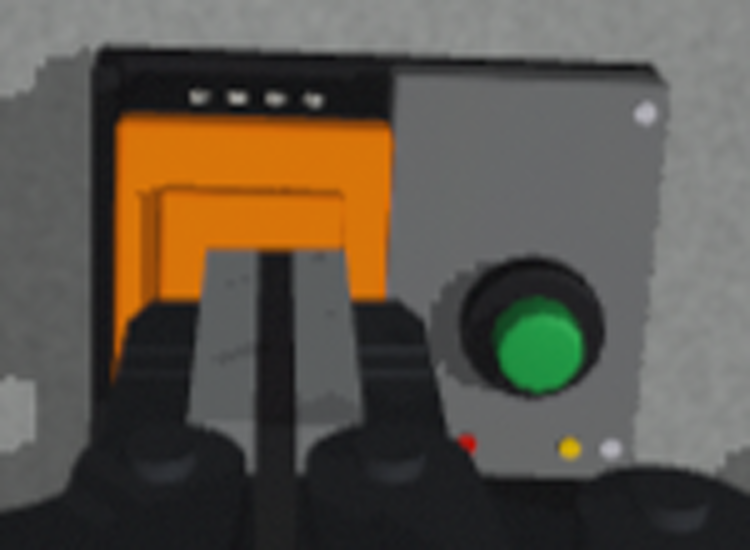

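Emit:
{"api": "step_arm", "payload": {"rows": [0,0,0.025,-20,-5,40,1,0,0,0,0,0,58,1,0,0,0,0,0,58,1,0,0,0,0,0,54,1,0,0,0,0,0,30,1,0,0,0,0,0,12,1,0,0,0,0,0,0,1]}}

```text
time_s: 4.15
position: [0.4747, -0.2641, 0.0399]
eef_rot: [0.037, 3.141, -0.0]
ft_force: [-0.4, 0.3, -0.8]
opening: 0.0001
gripper_force: 0.0
```

Run:
```python
from m import *
s=ctrl.get_state();p=ctrl.read_camera("wrist");print(s["time_s"],s["position"],s["eef_rot"],s["ft_force"])
cv2.imwrite("pics/w2.png",p["pixels"])
import pickle;pickle.dump((s,p),open("w2.pkl","wb"))
```

```text
4.15 [ 0.47466644 -0.26412849  0.03987323] [ 3.73563271e-02  3.14115585e+00 -1.27113367e-04] [-0.42708437  0.32037576 -0.7650928 ]
```

View pics/w2.png

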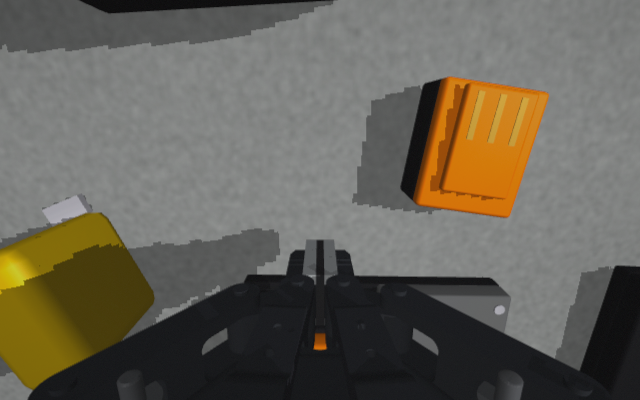

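The fingertips hang in front of the pack (315,245) and the charger's front edge (245-490, ~278) lies level, so the tool is aligned with charger a. Now I push.

Emit:
{"api": "step_arm", "payload": {"rows": [0,0,0,-6,-3,0,1,0,0,0,-4,0,0,1,0,0,0,-3,0,0,1,0,0,0,-3,0,0,1,0,0,0,-3,0,0,1,0,0,0,-3,0,0,1]}}

```text
time_s: 4.95
position: [0.4967, -0.2683, 0.0392]
eef_rot: [-0.039, -3.141, -0.0]
ft_force: [0.1, -0.3, -0.3]
opening: -0.0001
gripper_force: 0.0
```

Emit:
{"api": "step_arm", "payload": {"rows": [0,0,0,-3,0,0,1,0,0,0,-3,0,0,1,0,0,0,-3,0,0,1]}}

```text
time_s: 5.32
position: [0.5054, -0.2686, 0.0392]
eef_rot: [-0.039, -3.141, -0.0]
ft_force: [-1.9, 0.3, 0.6]
opening: 0.0
gripper_force: 1.0
```

Emit:
{"api": "step_arm", "payload": {"rows": [0,0,0,-2,0,0,1,0,0,0,-2,0,0,1]}}

```text
time_s: 5.58
position: [0.5096, -0.2686, 0.0392]
eef_rot: [-0.039, -3.141, -0.0]
ft_force: [-1.6, 0.1, -0.4]
opening: 0.0001
gripper_force: 0.9
```

Emit:
{"api": "step_arm", "payload": {"rows": [0,0,0,-2,0,0,1,0,0,0,-2,0,0,1]}}

```text
time_s: 5.82
position: [0.5136, -0.2687, 0.0392]
eef_rot: [-0.039, -3.141, -0.0]
ft_force: [-1.4, 0.0, 0.2]
opening: 0.0001
gripper_force: 0.8
```

Emit:
{"api": "step_arm", "payload": {"rows": [0,0,0,-2,0,0,1,0,0,0,-2,0,0,1]}}

```text
time_s: 6.08
position: [0.5177, -0.2688, 0.0392]
eef_rot: [-0.039, -3.141, -0.0]
ft_force: [-0.8, -0.6, -0.1]
opening: -0.0001
gripper_force: 0.7
```

Emit:
{"api": "step_arm", "payload": {"rows": [0,0,0,-2,0,0,1]}}

```text
time_s: 6.2
position: [0.5197, -0.2689, 0.0392]
eef_rot: [-0.039, -3.141, -0.0]
ft_force: [-1.1, -0.1, -0.2]
opening: -0.0003
gripper_force: 0.6
```

Emit:
{"api": "step_arm", "payload": {"rows": [0,0,0,-1.5,0,0,1]}}

```text
time_s: 6.32
position: [0.5212, -0.2689, 0.0392]
eef_rot: [0.039, 3.141, 0.0]
ft_force: [-1.1, -0.5, -0.9]
opening: -0.0002
gripper_force: 0.6
```

Emit:
{"api": "step_arm", "payload": {"rows": [0,0,0,-1.5,0,0,1]}}

```text
time_s: 6.45
position: [0.5226, -0.269, 0.0392]
eef_rot: [-0.039, -3.141, -0.0]
ft_force: [-1.5, 0.5, -1.0]
opening: 0.0001
gripper_force: 0.6
```

Emit:
{"api": "step_arm", "payload": {"rows": [0,0,0,-1,0,0,1]}}

```text
time_s: 6.58
position: [0.5237, -0.269, 0.0393]
eef_rot: [0.039, 3.141, -0.0]
ft_force: [-1.0, 0.4, -1.4]
opening: 0.0002
gripper_force: 0.6
```

Emit:
{"api": "step_arm", "payload": {"rows": [0,0,0,-1,0,0,1]}}

```text
time_s: 6.7
position: [0.5246, -0.269, 0.0393]
eef_rot: [-0.039, -3.141, -0.0]
ft_force: [-0.8, 0.8, -0.8]
opening: 0.0001
gripper_force: 0.6
```

Emit:
{"api": "step_arm", "payload": {"rows": [0,0,0,-1,0,0,1]}}

```text
time_s: 6.82
position: [0.5256, -0.2691, 0.0393]
eef_rot: [-0.039, -3.141, 0.0]
ft_force: [-0.4, 0.1, -0.9]
opening: 0.0002
gripper_force: 0.6
```

Emit:
{"api": "step_arm", "payload": {"rows": [0,0,0,-1,0,0,1]}}

```text
time_s: 6.95
position: [0.5263, -0.269, 0.0393]
eef_rot: [-0.039, -3.141, -0.0]
ft_force: [-4.6, 0.9, 3.0]
opening: 0.0001
gripper_force: 2.1
```

Emit:
{"api": "step_arm", "payload": {"rows": [0,0,0,-1,0,0,1]}}

```text
time_s: 7.08
position: [0.5263, -0.269, 0.0393]
eef_rot: [-0.039, -3.139, 0.0]
ft_force: [-8.5, 0.5, 4.7]
opening: -0.0
gripper_force: 4.1
```

Emit:
{"api": "step_arm", "payload": {"rows": [0,0,0,-1,0,0,1]}}

```text
time_s: 7.2
position: [0.5264, -0.2689, 0.0393]
eef_rot: [-0.04, -3.137, -0.0]
ft_force: [-11.8, 1.3, 6.6]
opening: 0.0001
gripper_force: 5.8
```

Run:
```python
from h import *
s=ctrl.get_state();print(s["time_s"],s["position"],s["ft_force"],s["gripper_force"])
p=ctrl.read_camera("top");q=ctrl.read_camera("scene")
a=cv2.resize(p["pixels"][160:230,365:445],None,fx=5,fy=5,interpolation=cv2.INTER_CUBIC)
b=cv2.resize(q["pixels"][135:205,220:300],None,fx=5,fy=5,interpolation=cv2.INTER_CUBIC)
cv2.imwrite("pics/push.png",np.hstack([a,b]))
```

```text
7.2 [ 0.52636728 -0.26894002  0.03928105] [-11.83733275   1.33220262   6.5955248 ] 5.820931401103735
```

View pics/push.png

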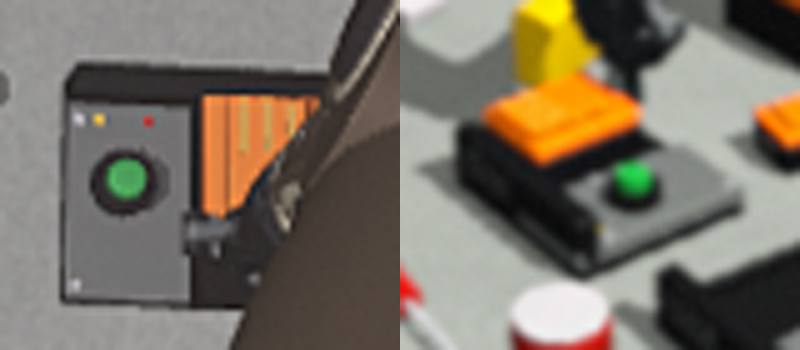

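The pack's rear edge now meets the stop (crop, row ~95), flat in the bay, with force rising to 12 N: it is home. I back off and rise, then turn a quarter so that the fingers stay clear of the pack while pressing.

Emit:
{"api": "step_arm", "payload": {"rows": [0,0,0,5,0,0,1,0,0,0,10,0,0,1,0,0,0,12,0,0,1,0,0,0,0,0,-50,1,0,0,0,0,0,-50,1,0,0,0,0,0,-40,1,0,0,0,0,0,0,1]}}

```text
time_s: 8.18
position: [0.5027, -0.2694, 0.1833]
eef_rot: [0.039, 3.135, -0.005]
ft_force: [0.3, -0.4, -0.9]
opening: -0.0
gripper_force: 0.0
```

Run:
```python
from m import *
s=ctrl.get_state();p=ctrl.read_camera("wrist");print(s["position"],s["qpos"],s["ft_force"])
t=ctrl.read_camera("top");q=ctrl.read_camera("scene")
c,b=green(p,(320,150,520,400));print(c,b)
ct,bt=green(t,(380,185,402,207));print(ct,atz(t,ct,.047),tri([ray(p,c,s),ray(t,ct)]))
cv2.imwrite("pics/w3.png",np.hstack([p["pixels"][150:350,250:500],cv2.resize(t["pixels"][165:232,365:445],(239,200))]))
print(atz(p,c,.047,s))
```

```text
[ 0.50273978 -0.26939889  0.18328009] [-4.91970365e-01  2.09286887e-01 -4.48447649e-02  1.30964851e+00
  9.03479864e-05 -4.66941916e-01] [ 0.26743935 -0.3918308  -0.86297261]
[401. 260.] (np.int64(388), np.int64(414), np.int64(247), np.int64(273))
[389.5 195.5] [ 0.57671563 -0.18887321  0.047     ] [ 0.57927149 -0.19066134  0.03795175]
[ 0.57515976 -0.19334385  0.047     ]
```

View pics/w3.png

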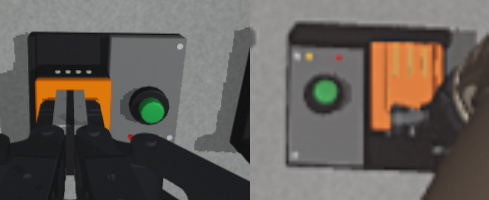

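The pack stays home against the stop; the button is at (401,260) in the wrist picture, giving about (0.577, -0.192).

Emit:
{"api": "step_arm", "payload": {"rows": [0,0,0.175,0,0,0,1,0,0,0.175,0,0,0,1,0,0,0.175,0,0,0,1,0,0,0.175,0,0,0,1,0,0,0.175,0,0,0,1,0,0,0.175,0,0,0,1,0,0,0.175,0,0,0,1,0,0,0.175,0,0,0,1,0,0,0.17,0,0,0,1,0,0,0,0,0,0,1]}}

```text
time_s: 9.57
position: [0.5008, -0.2681, 0.1776]
eef_rot: [-2.244, -2.195, 0.001]
ft_force: [-0.3, -0.7, -0.6]
opening: -0.0001
gripper_force: 0.0
```

Emit:
{"api": "step_arm", "payload": {"rows": [0,0,0,39,36,0,1,0,0,0,40,36,0,1,0,0,0,0,0,50,1,0,0,0,0,0,40,1,0,0,0,0,0,0,1]}}

```text
time_s: 10.2
position: [0.5726, -0.1901, 0.0852]
eef_rot: [-2.24, -2.193, 0.006]
ft_force: [-0.5, -0.0, 0.1]
opening: 0.0005
gripper_force: 0.0
```

Run:
```python
from m import *
s=ctrl.get_state();p=ctrl.read_camera("wrist");t=ctrl.read_camera("scene");print(s["position"],s["eef_rot"],s["ft_force"])
cv2.imwrite("pics/w4.png",np.hstack([p["pixels"][100:400,160:480],cv2.resize(t["pixels"][135:205,220:300],(343,300))]))
```

```text
[ 0.57255769 -0.19008436  0.08515478] [-2.23951913 -2.19278582  0.0058478 ] [-0.53660352 -0.04766614  0.12271239]
```

View pics/w4.png

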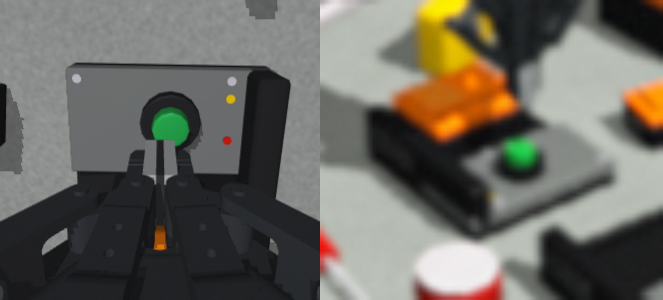

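The fingers (160,150) stand just above the green cap (170,128), a few mm short in x; I correct and press.

Emit:
{"api": "step_arm", "payload": {"rows": [0,0,0,-1,4,15,1,0,0,0,0,0,12,1,0,0,0,0,0,5,1,0,0,0,0,0,2,1,0,0,0,0,0,2,1,0,0,0,0,0,0,1]}}

```text
time_s: 11.05
position: [0.5795, -0.1923, 0.0534]
eef_rot: [2.248, 2.195, 0.0]
ft_force: [0.0, 0.6, -0.9]
opening: -0.0
gripper_force: 0.0
```

Emit:
{"api": "step_arm", "payload": {"rows": [0,0,0,0,0,2,1,0,0,0,0,0,2,1]}}

```text
time_s: 11.3
position: [0.5795, -0.1923, 0.0494]
eef_rot: [2.248, 2.194, 0.0]
ft_force: [-0.0, -0.3, -0.4]
opening: 0.0001
gripper_force: 0.0
```

Emit:
{"api": "step_arm", "payload": {"rows": [0,0,0,0,0,1,1,0,0,0,0,0,1,1]}}

```text
time_s: 11.55
position: [0.5794, -0.1923, 0.0472]
eef_rot: [-2.248, -2.195, 0.0]
ft_force: [0.2, -0.1, 0.1]
opening: 0.0001
gripper_force: 0.0
```

Emit:
{"api": "step_arm", "payload": {"rows": [0,0,0,0,0,2,1,0,0,0,0,0,1,1]}}

```text
time_s: 11.8
position: [0.5794, -0.1923, 0.0444]
eef_rot: [2.248, 2.195, 0.0]
ft_force: [-0.7, 0.3, 2.3]
opening: -0.0001
gripper_force: 1.3
```

Emit:
{"api": "step_arm", "payload": {"rows": [0,0,0,0,0,1.5,1,0,0,0,0,0,1,1]}}

```text
time_s: 12.05
position: [0.5794, -0.1923, 0.0419]
eef_rot: [2.248, 2.195, 0.0]
ft_force: [-0.7, 0.7, 3.6]
opening: -0.0002
gripper_force: 1.9
```

Emit:
{"api": "step_arm", "payload": {"rows": [0,0,0,0,0,1,1,0,0,0,0,0,0.5,1]}}

```text
time_s: 12.3
position: [0.5794, -0.1923, 0.0404]
eef_rot: [2.248, 2.195, 0.0]
ft_force: [-1.3, 0.4, 4.1]
opening: -0.0
gripper_force: 2.3
```

Emit:
{"api": "step_arm", "payload": {"rows": [0,0,0,0,0,1,1,0,0,0,0,0,0.5,1,0,0,0,0,0,0,1]}}

```text
time_s: 12.68
position: [0.5795, -0.1923, 0.04]
eef_rot: [2.247, 2.194, 0.001]
ft_force: [-4.6, 2.1, 11.5]
opening: -0.0001
gripper_force: 5.6
```

Emit:
{"api": "step_arm", "payload": {"rows": [0,0,0,0,0,0.5,1,0,0,0,0,0,0,1]}}

```text
time_s: 12.92
position: [0.5795, -0.1923, 0.0399]
eef_rot: [2.247, 2.194, 0.001]
ft_force: [-5.3, 2.4, 14.3]
opening: 0.0001
gripper_force: 6.9
```

Rigid stop felt at z = 0.040, so the button is fully in. Now withdraw straight up.

Emit:
{"api": "step_arm", "payload": {"rows": [0,0,0,0,0,-5,1,0,0,0,0,0,-15,1,0,0,0,0,0,-40,1,0,0,0,0,0,-50,1,0,0,0,0,0,-50,1,0,0,0,-40,-40,0,1,0,0,0,0,-60,0,1,0,0,0,0,-60,0,1,0,0,0,0,0,0,1,0,0,0,0,0,0,1]}}

```text
time_s: 14.18
position: [0.4189, -0.2288, 0.199]
eef_rot: [2.247, 2.193, 0.001]
ft_force: [1.0, 0.4, -0.4]
opening: 0.0002
gripper_force: 0.0
```

Run:
```python
from h import *
s=ctrl.get_state();print(s["time_s"],s["position"],s["ft_force"])
p=ctrl.read_camera("top");q=ctrl.read_camera("scene")
a=cv2.resize(p["pixels"][110:260,160:480],(400,188));b=cv2.resize(q["pixels"][135:205,220:300],(400,350))
cv2.imwrite("pics/end.png",np.vstack([a,b]))
```

```text
14.175 [ 0.41887205 -0.22876586  0.19901225] [ 1.02897871  0.3963552  -0.39018737]
```

View pics/end.png

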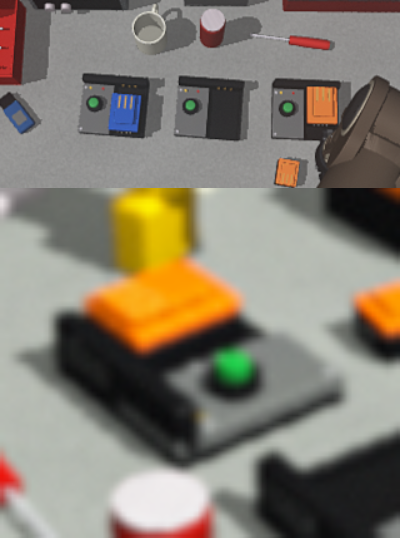

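The pack sits against the stop (top 322,103), the button is up again (235,370), and the blue pack and bystanders look unmoved.

```bash
python3 -c "
from workcell import ctrl
print(ctrl.hand_in())"
```

```text
the job is handed in; nothing more can be done
None
```

I pushed the orange-topped pack home against its charger's end stop, pressed that charger's start button fully in and let it spring back, then withdrew the arm and handed the job in; the hand-in returned no verdict.

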